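# Load a manifold under a ratchet hold-down

## Task

Pull the hold-down's black handle straight up, click by click, until it hangs on its top notch, and let go. Then slide the manifold block along its channel until it is fully home against the end stop, meeting the stop gently. Finally feel for the thumb pad on the pawl's tail, press it gently down to its stop until the presser foot has sunk into the block's socket, then take your hand away, leaving the other things on the bench alone.

Things in the scene. Friction and masses are not known exactly. Their poses are not given: they have to be found in the camera images.
- fixture: Fixed bench fixture: aluminium plate 135 x 240 x 10 mm with a loading channel and an upright guide. Origin under the plate (let 0 to 6 mm into the table), under the channel's centre line; +y along the channel to the end stop, +x from channel to guide. Channel floor z 10; walls 8 thick, inner faces x -21.5 and +21.5, tops z 20, y -160 to +45 mm. Guide: x 38 to 76, y -2 to +49, up to z 88 mm.
- stop: The steel end stop across the channel, 50 wide x 12 x 26 mm high, rigid. Origin at the foot of the face that the block must meet (fixture y +50 mm). It is to be met gently: 20 N at most.
- rail (a joint): Height of the hold-down rail in m: 0 down, 0.053 hard upper stop. 20 mm steel bar in the guide at fixture (x 58, y 15 mm), 7 to 9 N, damped (80 N per m/s). Raise it at up to 0.05 m/s with 15 to 25 N. The pawl keeps it from sinking at 0.012, 0.024, 0.036 and 0.048 (top notch) once past by 1 mm. Carries handle and an arm (top z 110 at rail 0) with the presser foot over the channel.
- handle (a point): Black handle block on top of the rail, 40 (fixture x) x 24 (fixture y) x 30 mm high; origin at its centre, 145 mm above the fixture's origin when the rail reads 0. Grip it from above across the 24 mm.
- foot (a point): Centre of the underside of the presser foot's 28 mm round shoulder, at fixture (x 0, y 15 mm), 26.5 mm above the fixture's origin when the rail reads 0. A 13 mm pin stands 8 mm further down from it.
- pawl (a joint): Angle in rad: 0 engaged (sprung), 0.138 hard stop; the rail slips off near 0.115. Pin at fixture (y 38, z 42 mm). Its tail ends in a thumb pad (28 x 30 x 6 mm, along x, y) at fixture (x 58, y 122 mm) on a hand-set threaded post: top anywhere from 80 to 96 mm above fixture origin, so feel for it. Pressed straight down it gives way 12 mm at 3 to 6 N, then stops hard; 16 N at most. Springs back; free below.
- work: Loose aluminium manifold block, 40 (x) x 120 (y) x 30 mm high, about 0.35 kg, lying in the channel with its y axis along it, 60 to 86 mm short of home. Origin at the centre of its underside; home when the origin is at fixture y -10 mm and its +y end touches the stop. It slides with light friction and 1.5 mm play to either side.
- push_end (a point): Centre of the block's outer (-y) end face, 15 mm above its underside: push here along fixture +y. The face stands 20 mm above the channel walls.
- socket (a point): Centre of the mouth of the 21 mm round socket, 12 mm deep, in the block's top, 25 mm from its centre towards +y. It lies under the foot when the block is home; the foot's shoulder then rests on the block at rail 0.0135.
- fitting_a: Brass tube fitting, 16 mm across x 22 mm high, bystander standing near the fixture. Origin at its foot.
- fitting_b: Steel tube fitting, 16 mm across x 22 mm high, bystander standing near the fixture. Origin at its foot.
- cap: Black plastic cap, 22 mm across x 16 mm high, bystander standing behind the fixture. Origin at its foot.
- bottle: White plastic dropper bottle, 48 mm across x 120 mm high, bystander on the left. Origin at its foot.
- tape: Orange tape core, ring 92 mm across x 25 mm high, bystander lying on the right. Origin at its foot.
- driver: Yellow-handled screwdriver, bystander lying on the left. Origin on its underside.
Things that resemble listed ones, but are neither listed nor needed, are in the scene too. What is shaped like the work but green is not meant.

How it is judged:
By the outcome, as a careful person would: the job done as asked, in the order asked, and still so for the second after the job is handed in, with the robot touching nothing.
It also fails if it takes over 61 s, if anything falls off the work surface, if the arm or the gripper's body presses on something with over 40 N, if the wrist force passes 120 N, or if a joint passes its speed limit or range.

## Robot

A 7-joint arm with a two-finger parallel gripper is mounted at the origin on the work surface. World frame = base frame: x ahead of the robot, y to its left, z up, the work surface at z = 0. Lengths are in m, angles in degrees, forces in N, time in s.
With the tool pointing down it reaches from about 0.4 to 0.85 m from the base axis. Payload 4.4 kg.
Tool frame: the origin (TCP) lies on the centre line of the jaws, within the pads' length; the fingertips stand 17 mm ahead of it and the grasp point (between the pads) lies 2 mm behind it; z points along the fingers, x is the direction in which the jaws open and shut, and the axes are right-handed (so a half turn about z gives the same grasp; the last joint's range is limited). The gripper opens to 94 mm and grips with 3 to 60 N. Pads are 16 mm wide; open, the fingers measure 119 mm over their backs; the gripper's body (75 mm by 177 mm) begins 78 mm behind the grasp point.
Start: joints at [64.985, 36.005, 2.206, 86.941, -1.547, 57.084, -1.146], TCP at [0.236, -0.606, 0.222] pointing down, gripper open.
Joint ranges: [-175.42, 175.42], [-21.48, 121.26], [-71.46, 75.88], [10.55, 141.38], [-63.04, 243.04], [13.31, 113.54], [-168.57, 168.57]. Speed limits (degrees/s): [147.25, 147.25, 180, 180, 180, 180, 180].

## Interface

Orientations are given as a 3x3 rotation matrix whose columns are the frame's x, y, z axes.
In Python, from workcell import manip gives the robot as it stands.
- The arm moves only by the shell command python3 -m jog 'ROWS' [OPENING] [FORCE]. ROWS is JSON, a list of rows, each an object with "translation": the shift along the tool's x, y, z in units of 25 mm (1.0 is 25 mm), a list of three; "spin": the turn about the tool's z in units of 5 degrees (1.0 is 5 degrees). In form: [{"translation": [x, y, z], "spin": spin}, ...]. A call has 1 to 10 rows; each row shifts and turns the pose as measured when the row begins, along the tool's axes as they then stand; what a row does not reach is not made up. A row lasts 1/8 s, in which the tool goes at most 62.5 mm and 10.7 degrees, less where a joint would pass 70% of its speed; a pose out of reach is approached as far as the arm can. A call is refused whole if a number of a shift passes 1 or a number of a turn 1, either way. A call with a gripper value outside its range is refused whole. OPENING is the closure, from -1 (fully open) to 1 (shut), so that 0 is half open, set as the call begins (- or left out, the last holds). The fingers move at their own pace and stop on an object; FORCE is the grip in N (left out, the last holds). Time passes only in rows, so rows that do not move let the fingers close. It gives the time, the measured TCP pose, the force and the opening at its end, in the units of the state.
- manip.state(): the state, without advancing time (a new reading comes with each control period).
- manip.read_camera(name): name is "side" or "top" or "wrist"; returns the picture (480x640x3 uint8, red, green, blue); there is no depth.
- manip.calibration(name): a dict with "K" (3x3 intrinsics, pixels), "world_to_cam" (4x4, takes a point from world to camera coordinates). Camera axes: x right, y up, looking along -z (the intrinsics and any distortion apply to the point x, -y, -z); pixel columns grow to the right and rows downward; lengths in m; the calibration is good to about 2 mm. The wrist camera is an equidistant fisheye: a pixel r from the principal point sees the ray r / f radians off the axis. A picture is of the moment at which its call begins: read the wrist's pose just before it. calibration takes no time and is no camera call; for the wrist camera it gives the pose at the moment of the call.
- manip.hand_in(): hands the job in, once; it reports no verdict.
Trained networks look in the newest picture that a camera, given by its name, has taken for a name from the list of things; names that differ only in an ending like _2 or _b are one class to them, and where a whole thing is asked for, a point or a joint stands for the part that bears it (a point fixed in the world has none). Each returns a list of dicts, best first, with "conf" (0 to 1); they miss things now and then, are a little off and sometimes report something else, mostly with a low value. They report only what shows in the picture. A call takes as long as a camera call. They do not tell look-alikes from the thing itself.
- manip.look_for(name, camera): "location" ([x, y, z] in m, in the coordinates of the camera as it stood for that picture, good to about 4 mm: the middle of the surface that is visible of it).
- manip.mark_of(name, camera): "location" ([x, y, z] in m, in the coordinates of the camera as it stood for that picture, good to about 4 mm: a listed point, or the origin of a listed thing).
The state is a dict: "time": time; "joint_pos": joint angles; "joint_vel": joint speeds; "effort": joint torques, N m; "position": TCP position; "ee_rot": TCP orientation; "wrist_force": force on the tool from outside, world axes, zero at the start; "moment": the same for the moment, N m; "opening": finger opening in m.
Only numpy, scipy, OpenCV 4.12 (cv2) and the standard library are available. Lean on these libraries where they do the work, as an engineer would, in place of code of your own. Each camera call takes 0.05 s, during which the arm holds its last target.

## Working session

There is one attempt and no reset: what is moved stays moved. The work goes in short steps, Python scripts to look and compute and a shell command to move; the robot and the scene stay as the last step left them, time stands still between calls to the robot, and variables do not carry over. Pictures are saved under pics/ and viewed, and the job is handed in when it is done.

```bash
ls; mkdir -p pics; python3 - <<'E'
from workcell import manip
import cv2
s=manip.state();print(s)
for c in("side","top","wrist"):
    im=manip.read_camera(c);cv2.imwrite(f"pics/{c}0.png",im[:,:,::-1]);print(c,manip.calibration(c))
E
```

```text
pics
{'time': 0.0, 'joint_pos': array([64.98711983, 36.05685311,  2.19985775, 86.99347436, -1.54640487,
       57.08545404, -1.14625096]), 'joint_vel': array([ 0.01283878,  0.03537176,  0.02916438, -0.00505151,  0.06378793,
       -0.08189359, -0.0211145 ]), 'effort': array([ 1.38979362e-04, -5.49730432e+01,  1.14359301e+00, -1.86632699e+01,
       -5.22757124e-02,  2.36341712e-02,  9.95235928e-05]), 'position': array([ 0.23533379, -0.60523314,  0.22159068]), 'ee_rot': array([[ 3.62356815e-01, -9.32039207e-01, -6.74087611e-04],
       [-9.32037608e-01, -3.62357442e-01,  1.72650287e-03],
       [-1.85342902e-03,  2.66492560e-06, -9.99998282e-01]]), 'wrist_force': array([-0.45100519,  1.07604414,  0.43830216]), 'moment': array([ 0.0327073 , -0.00433079,  0.00494174]), 'opening': 0.09373856633037252}
side {'K': array([[519.04447303,   0.        , 314.39917833],
       [  0.        , 519.04447303, 243.53356549],
       [  0.        ,   0.        ,   1.        ]]), 'world_to_cam': array([[-0.95666567, -0.29102752, -0.00968415,  0.51709709],
       [ 0.18216138, -0.62408464,  0.75982603, -
[... 388 characters left out ...]
24534417e-02],
       [ 9.82562190e-01, -2.12652368e-02,  1.84714194e-01,
        -5.62260861e-01],
       [-1.84750699e-01,  2.52015434e-04,  9.82785386e-01,
        -1.24175878e+00],
       [ 0.00000000e+00,  0.00000000e+00,  0.00000000e+00,
         1.00000000e+00]])}
wrist {'K': array([[371.64829954,   0.        , 319.1005756 ],
       [  0.        , 371.64829954, 239.8474741 ],
       [  0.        ,   0.        ,   1.        ]]), 'world_to_cam': array([[ 0.36135974, -0.93242519, -0.00155209, -0.65030169],
       [ 0.90053017,  0.34942957, -0.25873615,  0.02559596],
       [ 0.24179445,  0.09209912,  0.96594679, -0.39055814],
       [ 0.        ,  0.        ,  0.        ,  1.        ]])}
```

View pics/side0.png

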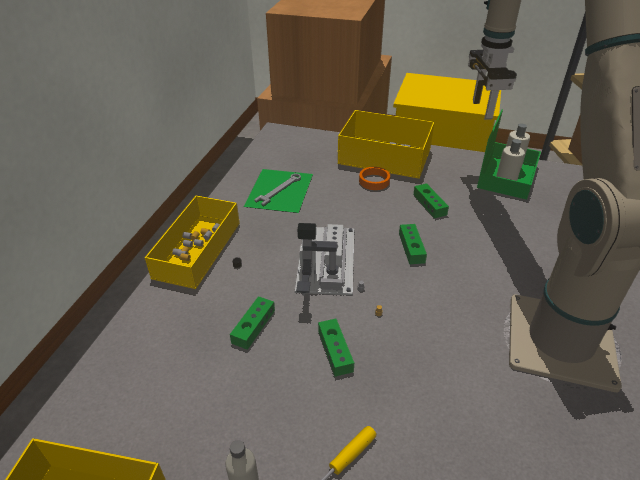

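View pics/top0.png

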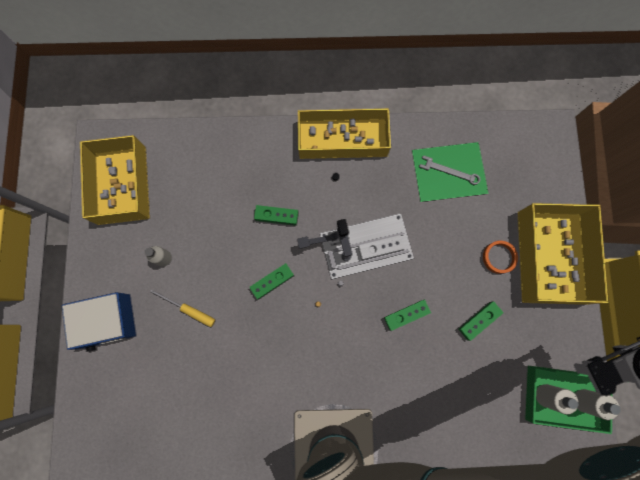

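View pics/wrist0.png

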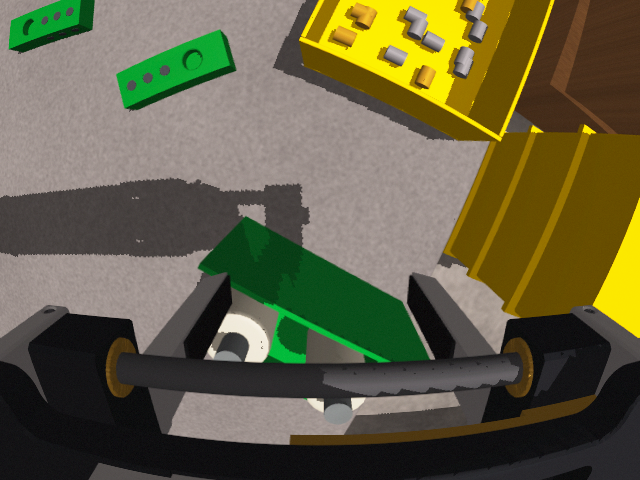

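```bash
cat > h.py <<'E'
from workcell import manip
import numpy as np
def look(names,cams=("top","side"),fn=None,n=3):
    for c in cams:
        manip.read_camera(c)
        W=np.linalg.inv(manip.calibration(c)["world_to_cam"])
        for nm in names:
            f=manip.mark_of if fn is None else fn
            for d in f(nm,c)[:n]:
                p=W@np.r_[d["location"],1]
                print(c,nm,round(d["conf"],2),np.round(p[:3],4))
def pix(c,p):
    k=manip.calibration(c);q=k["world_to_cam"]@np.r_[p,1]
    u=k["K"]@np.array([q[0],-q[1],-q[2]]);return u[:2]/u[2]
def ray(c,u,v,z):
    k=manip.calibration(c);W=np.linalg.inv(k["world_to_cam"])
    d=np.linalg.inv(k["K"])@[u,v,1];d=W[:3,:3]@[d[0],-d[1],-d[2]];o=W[:3,3]
    return o+d*(z-o[2])/d[2]
E
python3 - <<'E'
from h import *
look(["fixture","handle","work","foot","push_end","stop","socket","pawl"],n=2)
print(manip.state()["time"])
E
```

```text
top fixture 0.98 [ 0.5194 -0.0668 -0.0024]
top handle 0.64 [ 0.3816  0.0334 -0.002 ]
top handle 0.62 [ 0.5719 -0.0342  0.1463]
top work 0.91 [ 0.3287 -0.4075 -0.0032]
top work 0.86 [0.4526 0.1591 0.0044]
top foot 0.91 [ 0.5123 -0.0475  0.0242]
top push_end 0.85 [0.416  0.2127 0.0103]
top push_end 0.82 [0.6293 0.0885 0.0171]
top stop 0.55 [ 0.5064 -0.018   0.0066]
top socket 0.97 [0.4597 0.1393 0.0294]
top socket 0.92 [ 0.3452 -0.1857  0.0304]Traceback (most recent call last):
  File "<stdin>", line 2, in <module>
  File "h.py", line 9, in look
    for d in f(nm,c)[:n]:
             ~^^^^^^
ValueError: it knows: bottle, cap, driver, fitting, fixture, foot, handle, push_end, socket, stop, tape, work
```

```bash
python3 - <<'E'
import cv2
im=cv2.imread("pics/top0.png")[190:300,270:430];cv2.imwrite("pics/topc.png",cv2.resize(im,None,fx=5,fy=5,interpolation=cv2.INTER_CUBIC))
im=cv2.imread("pics/side0.png")[210:310,270:400];cv2.imwrite("pics/sidec.png",cv2.resize(im,None,fx=6,fy=6,interpolation=cv2.INTER_CUBIC))
E
```

```text
(no output)
```

View pics/topc.png

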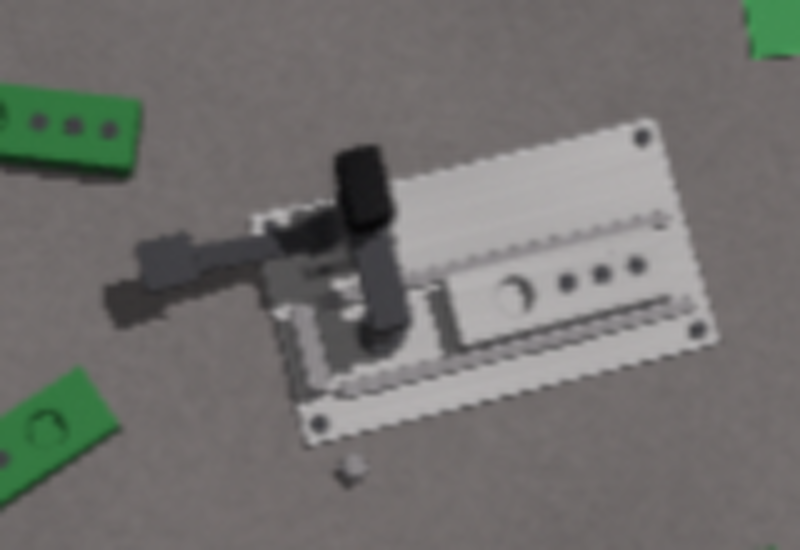

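View pics/sidec.png

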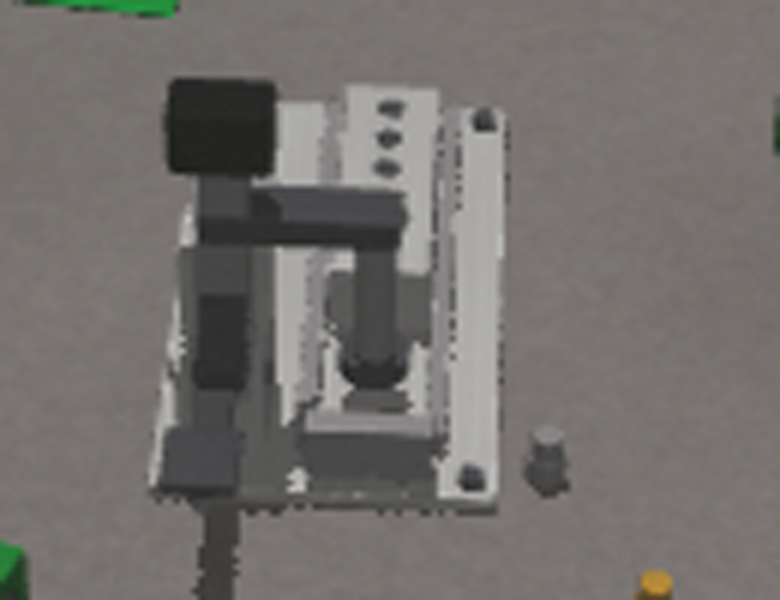

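```bash
python3 - <<'E'
from h import *
f=lambda x,y,z:ray("top",270+x/5-.4,190+y/5-.4,z)
P={k:f(x,y,.007) for k,x,y in(("fl",308,445),("fr",718,343),("bl",253,215),("br",655,120))}
for k in P: print(k,P[k])
for a,b in(("fl","fr"),("bl","br"),("fl","bl"),("fr","br")):
    d=P[b]-P[a];print(a,b,np.degrees(np.arctan2(d[1],d[0])),np.hypot(*d[:2]))
print("handle",f(362,172,.157),"pad",f(166,258,.085))
print("stop face",f(303,345,.033),f(322,388,.033))
print("block right end",f(655,243,.04), "sock",f(515,294,.037))
look(["stop","handle","foot","fixture"],cams=("side",),n=1)
look(["handle"],cams=("side","top"),fn=manip.look_for)
E
```

```text
fl [ 0.45322323 -0.00533878  0.007     ]
fr [ 0.50588755 -0.23804118  0.007     ]
bl [0.58518536 0.02275465 0.007     ]
br [ 0.63579953 -0.20925978  0.007     ]
fl fr -77.24785823552679 0.2385873801965689
bl br -77.69367272024067 0.23747102861894903
fl bl 12.018283884436215 0.1349194065348911
fr br 12.491849737826096 0.13306198600105404
handle [ 0.57644166 -0.03319095  0.157     ] pad [0.54727045 0.06964708 0.085     ]
stop face [ 0.50610359 -0.0034364   0.033     ] [ 0.48195986 -0.01332495  0.033     ]
block right end [ 0.55797766 -0.19984591  0.04      ] sock [ 0.53150239 -0.12141173  0.037     ]
side stop 0.75 [ 0.5044 -0.012   0.0055]
side handle 0.67 [ 0.5467 -0.208   0.023 ]
side foot 0.85 [ 0.5106 -0.048   0.0229]
side fixture 0.89 [ 0.5148 -0.0645 -0.0012]
side handle 0.72 [ 0.5521 -0.0323  0.1083]
top handle 0.63 [ 0.55   -0.0414  0.1082]
```

```bash
cat >> h.py <<'E'
TH=np.radians(12.4);EX=np.array([np.cos(TH),np.sin(TH)]);EY=np.array([-np.sin(TH),np.cos(TH)])
def go(p,tang=None):
    s=manip.state();R=s["ee_rot"];d=R.T@(np.array(p)-s["position"])
    a=np.degrees(np.arctan2(R[1,0],R[0,0]))
    print("t",round(s["time"],2),"pos",np.round(s["position"],4),"xang",round(a,2),"units",np.round(d/.025,2),"F",np.round(s["wrist_force"],1),"zaxis",np.round(R[:,2],3))
    if tang is not None: print("spin units",round(((a-tang+180)%360-180)/5,2))
E
python3 -m jog '[{"translation":[0,0,-0.8],"spin":0.9},{"translation":[0,0,-0.8],"spin":0.9}]' -0.3 45; python3 -c "
from h import *
go([.5705,-.036,.27],-77.6)"
```

```text
time: 1.25
position: [0.235, -0.6047, 0.2615]
ee_rot: [[0.208, -0.978, -0.001], [-0.978, -0.208, 0.004], [-0.004, 0.001, -1.0]]
wrist_force: [0.0, -0.8, -0.5]
opening: 0.0773
t 1.25 pos [ 0.235  -0.6047  0.2615] xang -78.02 units [-19.47 -17.85  -0.27] F [ 0.  -0.8 -0.5] zaxis [-0.001  0.004 -1.   ]
spin units -0.08
```

```bash
R='[]'; python3 -m jog '[{"translation":[-1,-0.92,0],"spin":0},{"translation":[-1,-0.92,0],"spin":0},{"translation":[-1,-0.92,0],"spin":0},{"translation":[-1,-0.92,0],"spin":0},{"translation":[-1,-0.92,0],"spin":0},{"translation":[-1,-0.92,0],"spin":0},{"translation":[-1,-0.92,0],"spin":0},{"translation":[-1,-0.92,0],"spin":0},{"translation":[-1,-0.92,0],"spin":0}]'; python3 -c "
from h import *
go([.5705,-.036,.27],-77.6)"
```

```text
time: 2.38
position: [0.3949, -0.3381, 0.2639]
ee_rot: [[0.201, -0.98, 0.001], [-0.98, -0.201, -0.003], [0.003, -0.001, -1.0]]
wrist_force: [0.2, -0.3, 0.1]
opening: 0.0609
t 2.38 pos [ 0.3949 -0.3381  0.2639] xang -78.41 units [-10.42  -9.31  -0.27] F [ 0.2 -0.3  0.1] zaxis [ 0.001 -0.003 -1.   ]
spin units -0.16
```

```bash
python3 -m jog '[{"translation":[-1,-0.88,0],"spin":-0.1},{"translation":[-1,-0.88,0],"spin":0},{"translation":[-1,-0.88,0],"spin":0},{"translation":[-1,-0.88,0],"spin":0},{"translation":[-1,-0.88,0],"spin":0},{"translation":[-1,-0.88,0],"spin":0},{"translation":[-1,-0.88,0],"spin":0},{"translation":[-1,-0.88,0],"spin":0},{"translation":[-1,-0.88,0],"spin":0}]'; python3 - <<'E'
from h import *
import cv2
go([.5705,-.036,.27],-77.6)
cv2.imwrite("pics/w1.png",manip.read_camera("wrist")[:,:,::-1])
look(["handle","foot","stop","fixture","work","push_end","socket"],cams=("wrist",),n=2)
E
```

```text
time: 3.5
position: [0.5467, -0.068, 0.2652]
ee_rot: [[0.209, -0.978, 0.005], [-0.978, -0.209, -0.005], [0.006, -0.004, -1.0]]
wrist_force: [0.5, -0.3, 0.2]
opening: 0.0609
t 3.5 pos [ 0.5467 -0.068   0.2652] xang -77.91 units [-1.05 -1.2  -0.19] F [ 0.5 -0.3  0.2] zaxis [ 0.005 -0.005 -1.   ]
spin units -0.06
wrist handle 0.68 [ 0.5739 -0.0385  0.1364]
wrist foot 0.73 [ 0.5136 -0.0514  0.0177]
wrist stop 0.74 [ 0.5058 -0.0183  0.0032]
wrist fixture 0.84 [ 0.5168 -0.0609 -0.0095]
wrist work 0.89 [0.637  0.1416 0.0009]
wrist work 0.81 [4.476e-01 1.573e-01 3.000e-04]
wrist push_end 0.9 [0.4179 0.2031 0.0151]
wrist push_end 0.77 [0.6352 0.0827 0.01  ]
wrist socket 0.91 [0.6367 0.1689 0.0271]
wrist socket 0.69 [0.4615 0.1365 0.0328]
```

View pics/w1.png

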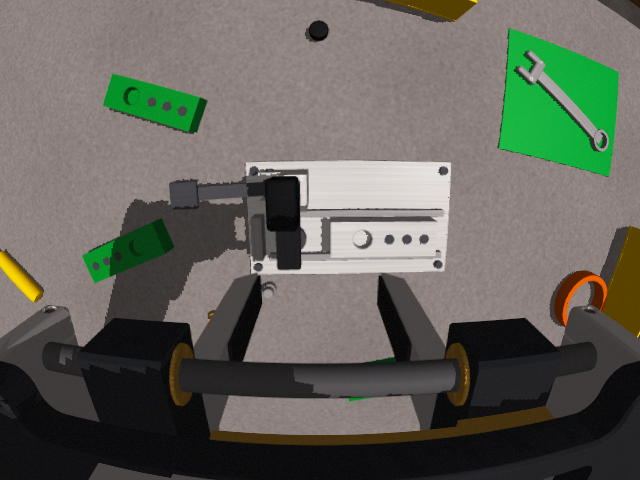

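```bash
python3 - <<'E'
import cv2
im=cv2.imread("pics/w1.png")[145:285,160:460];im=cv2.resize(im,None,fx=2.66,fy=4,interpolation=cv2.INTER_CUBIC)
im=cv2.imread("pics/w1.png")[150:280,165:315];im=cv2.resize(im,None,fx=4.6,fy=4.6,interpolation=cv2.INTER_CUBIC)
cv2.imwrite("pics/w1c.png",cv2.convertScaleAbs(im,alpha=1.6,beta=20))
E
```

```text
(no output)
```

View pics/w1c.png

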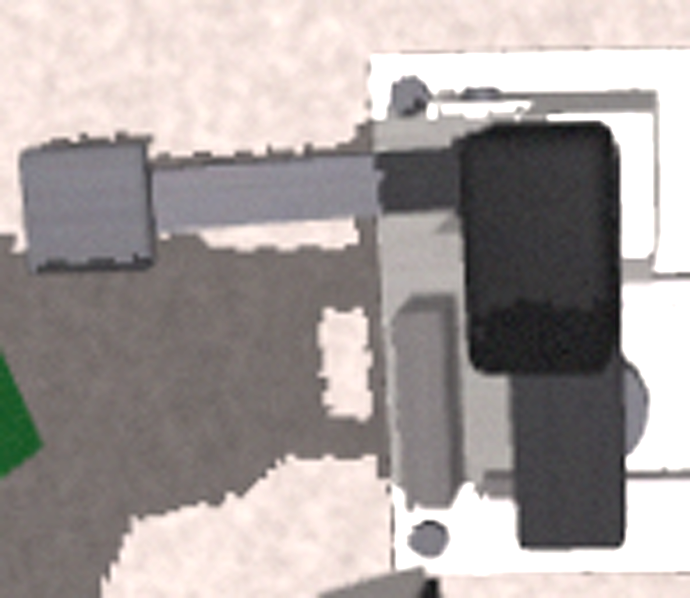

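```bash
cat >> h.py <<'E'
import cv2
def proj(k,P,fish):
    q=(k["world_to_cam"]@np.c_[P,np.ones(len(P))].T)[:3];x,y,z=q[0],-q[1],-q[2];K=k["K"]
    if fish:
        r=np.hypot(x,y);t=np.arctan2(r,z);s=t/np.maximum(r,1e-9);x,y=x*s,y*s
    else: x,y=x/z,y/z
    return np.c_[K[0,0]*x+K[0,2],K[1,1]*y+K[1,2]]
def rayw(k,u,v,z):
    K=k["K"];a=(u-K[0,2])/K[0,0];b=(v-K[1,2])/K[1,1];r=np.hypot(a,b)
    d=np.array([np.sin(r)*a/r,-np.sin(r)*b/r,-np.cos(r)]);W=np.linalg.inv(k["world_to_cam"])
    d=W[:3,:3]@d;o=W[:3,3];return o+d*(z-o[2])/d[2]
def fw(x,y,z,O,th=TH,zo=-.003):
    e=np.array([np.cos(th),np.sin(th)]);n=np.array([-e[1],e[0]])
    return np.r_[np.array(O)+e*x/1e3+n*y/1e3,z/1e3+zo]
def box(x0,x1,y0,y1,z0,z1):
    c=[(x,y,z) for x in(x0,x1) for y in(y0,y1) for z in(z0,z1)]
    return [(a,b) for i,a in enumerate(c) for b in c[i+1:] if sum(p!=q for p,q in zip(a,b))==1]
def overlay(cam,src,out,O,th=TH,zo=-.003,rail=0,crop=None,padz=88,by=-85,f=4):
    im=cv2.imread(src);k=manip.calibration(cam)
    x0,y0,x1,y1=crop;im=cv2.resize(im[y0:y1,x0:x1],None,fx=f,fy=f)
    im=cv2.convertScaleAbs(im,alpha=1.3,beta=15)
    for col,B in(((0,0,255),box(38,78,3,27,130+rail,160+rail)),((255,0,0),box(38,76,-2,49,10,88)),((0,200,255),box(-25,25,50,62,10,36)),((255,0,255),box(44,72,107,137,padz-6,padz)),((0,200,0),box(-20,20,by-60,by+60,10,40)),((200,200,0),box(-29.5,-21.5,-160,45,10,20)),((200,200,0),box(21.5,29.5,-160,45,10,20))):
        for a,b in B:
            q=proj(k,np.array([fw(*a,O,th,zo),fw(*b,O,th,zo)]),cam=="wrist")
            q=((q+.5-[x0,y0])*f).astype(int);cv2.line(im,tuple(map(int,q[0])),tuple(map(int,q[1])),col,1)
    cv2.imwrite(out,im)
E
python3 - <<'E'
from h import *
O=(.517,-.063)
overlay("wrist","pics/w1.png","pics/o1.png",O,crop=(165,150,365,290))
overlay("top","pics/top0.png","pics/o2.png",O,crop=(270,190,430,300),f=5)
E
```

```text
(no output)
```

View pics/o1.png

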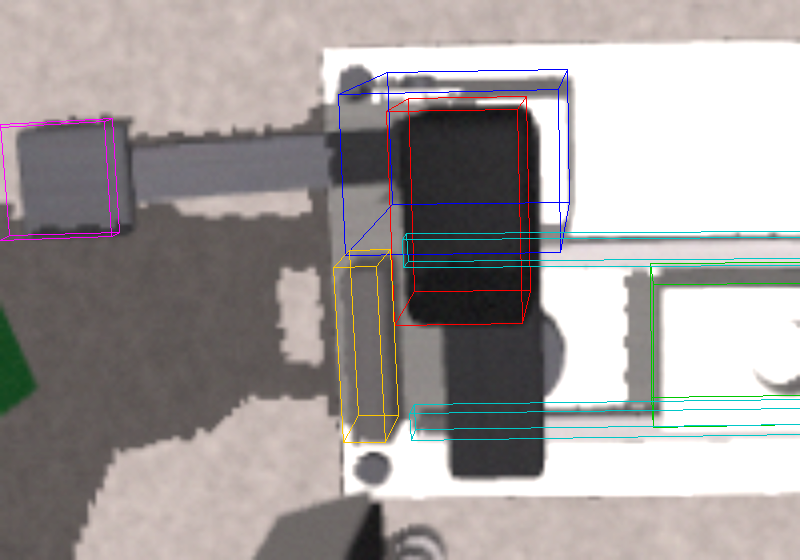

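View pics/o2.png

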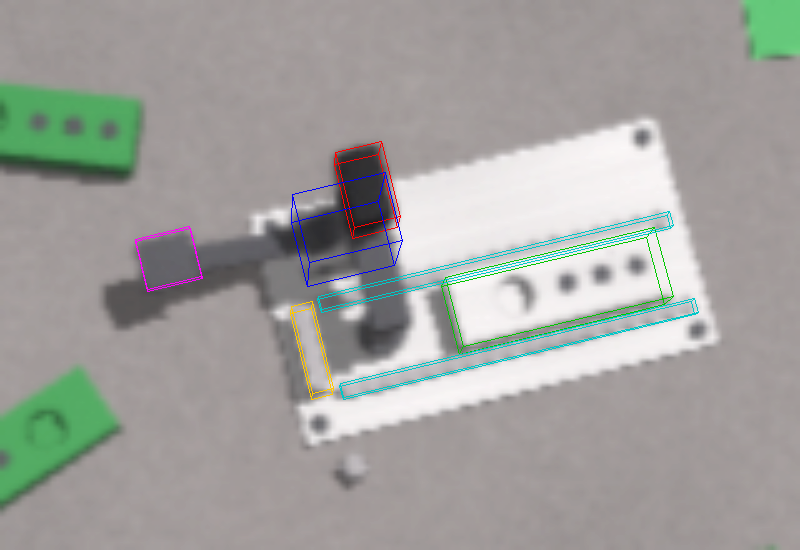

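```bash
python3 -c "
from h import *
go([.5697,-.0376,.145],-77.6)"
python3 -m jog '[{"translation":[-0.55,-0.58,0.1],"spin":0},{"translation":[-0.5,-0.55,0.2],"spin":0},{"translation":[0,0,0],"spin":0}]' ; python3 -c "
from h import *
go([.5697,-.0376,.145],-77.6)"
```

```text
t 3.95 pos [ 0.5457 -0.0703  0.2651] xang -78.02 units [-1.11 -1.19  4.8 ] F [-0.7  0.3 -0.7] zaxis [ 0.005 -0.005 -1.   ]
spin units -0.08
time: 4.32
position: [0.5697, -0.0366, 0.257]
ee_rot: [[0.207, -0.978, 0.006], [-0.978, -0.207, -0.004], [0.006, -0.005, -1.0]]
wrist_force: [0.4, 0.0, -0.4]
opening: 0.0609
t 4.33 pos [ 0.5697 -0.0366  0.257 ] xang -78.07 units [0.02 0.03 4.48] F [ 0.4  0.  -0.4] zaxis [ 0.006 -0.004 -1.   ]
spin units -0.09
```

```bash
python3 - <<'E'
from h import *
cv2.imwrite("pics/w2.png",manip.read_camera("wrist")[:,:,::-1])
overlay("wrist","pics/w2.png","pics/o3.png",(.5165,-.0635),crop=(220,170,420,310))
E
```

```text
(no output)
```

View pics/o3.png

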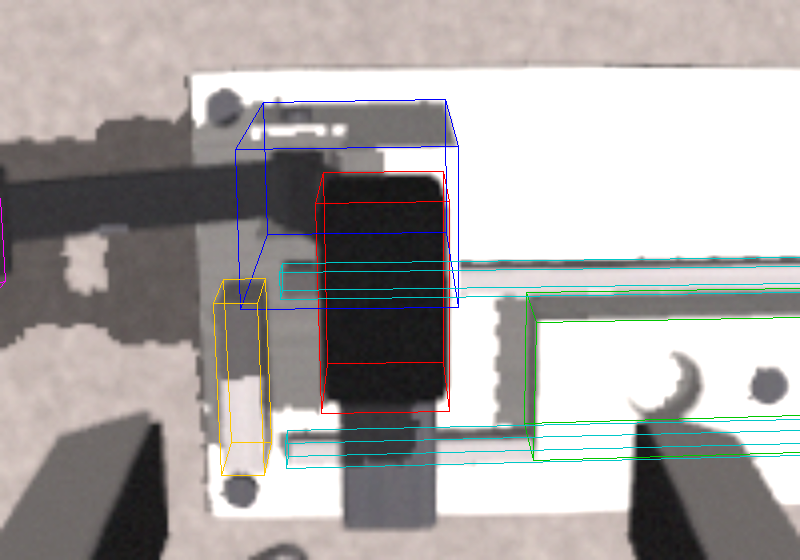

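```bash
python3 -m jog '[{"translation":[0,0,0.9],"spin":0},{"translation":[0,0,0.9],"spin":0},{"translation":[0,0,0.9],"spin":0},{"translation":[0,0,0.7],"spin":0},{"translation":[0,0,0.4],"spin":0},{"translation":[0,0,0],"spin":0}]' ; python3 -c "
from h import *
go([.5699,-.0364,.145],-77.6)"
```

```text
time: 5.12
position: [0.57, -0.0402, 0.1601]
ee_rot: [[0.205, -0.979, 0.006], [-0.979, -0.205, -0.008], [0.009, -0.004, -1.0]]
wrist_force: [0.0, -0.8, -0.1]
opening: 0.0611
t 5.12 pos [ 0.57   -0.0402  0.1601] xang -78.2 units [-0.15 -0.03  0.6 ] F [ 0.  -0.8 -0.1] zaxis [ 0.006 -0.008 -1.   ]
spin units -0.12
```

```bash
python3 -m jog '[{"translation":[-0.15,-0.05,0.5],"spin":-0.12},{"translation":[-0.05,0,0.25],"spin":0},{"translation":[0,0,0],"spin":0}]' ; python3 -c "
from h import *
go([.5699,-.0364,.145],-77.6)"
```

```text
time: 5.5
position: [0.5712, -0.0348, 0.1413]
ee_rot: [[0.216, -0.976, 0.008], [-0.976, -0.216, -0.008], [0.009, -0.007, -1.0]]
wrist_force: [-1.1, 0.5, -0.3]
opening: 0.0613
t 5.5 pos [ 0.5712 -0.0348  0.1413] xang -77.55 units [ 0.05  0.06 -0.15] F [-1.1  0.5 -0.3] zaxis [ 0.008 -0.008 -1.   ]
spin units 0.01
```

```bash
python3 -m jog '[{"translation":[0.05,0.04,-0.1],"spin":0},{"translation":[0,0,0],"spin":0},{"translation":[0,0,0],"spin":0},{"translation":[0,0,0],"spin":0},{"translation":[0,0,0],"spin":0}]' 1 45; python3 -c "
from h import *
go([.5699,-.0364,.145],-77.6)"
```

```text
time: 6.12
position: [0.5705, -0.0344, 0.1448]
ee_rot: [[0.216, -0.976, 0.009], [-0.976, -0.216, -0.005], [0.007, -0.008, -1.0]]
wrist_force: [0.4, -1.2, -1.0]
opening: 0.0237
t 6.12 pos [ 0.5705 -0.0344  0.1448] xang -77.53 units [ 0.07  0.04 -0.01] F [ 0.4 -1.2 -1. ] zaxis [ 0.009 -0.005 -1.   ]
spin units 0.01
```

```bash
python3 -m jog '[{"translation":[0,0,-0.1],"spin":0},{"translation":[0,0,-0.18],"spin":0},{"translation":[0,0,-0.18],"spin":0},{"translation":[0,0,-0.18],"spin":0}]'; python3 -c "
from h import *
go([.5705,-.0344,.1448],-77.6)"
```

```text
time: 6.62
position: [0.5705, -0.0344, 0.1542]
ee_rot: [[0.216, -0.976, 0.007], [-0.976, -0.216, -0.005], [0.006, -0.005, -1.0]]
wrist_force: [5.6, -0.2, -20.4]
opening: 0.0236
t 6.62 pos [ 0.5705 -0.0344  0.1542] xang -77.52 units [-0.    0.    0.38] F [  5.6  -0.2 -20.4] zaxis [ 0.007 -0.005 -1.   ]
spin units 0.02
```

```bash
python3 -m jog '[{"translation":[0,0,-0.2],"spin":0},{"translation":[0,0,-0.2],"spin":0},{"translation":[0,0,-0.2],"spin":0},{"translation":[0,0,-0.2],"spin":0}]'; python3 -c "
from h import *
go([.5705,-.0344,.1948],-77.6)"
```

```text
time: 7.12
position: [0.5705, -0.0344, 0.1697]
ee_rot: [[0.216, -0.976, 0.004], [-0.976, -0.216, -0.005], [0.006, -0.003, -1.0]]
wrist_force: [5.9, 0.1, -18.5]
opening: 0.0236
t 7.12 pos [ 0.5705 -0.0344  0.1697] xang -77.52 units [ 0.01 -0.   -1.01] F [  5.9   0.1 -18.5] zaxis [ 0.004 -0.005 -1.   ]
spin units 0.02
```

```bash
python3 -m jog '[{"translation":[0,0,-0.2],"spin":0},{"translation":[0,0,-0.2],"spin":0},{"translation":[0,0,-0.2],"spin":0},{"translation":[0,0,-0.2],"spin":0},{"translation":[0,0,-0.15],"spin":0}]'; python3 -c "
from h import *
go([.5705,-.0344,.1948],-77.6)"
```

```text
time: 7.75
position: [0.5704, -0.0344, 0.1907]
ee_rot: [[0.216, -0.976, 0.004], [-0.976, -0.216, -0.005], [0.005, -0.002, -1.0]]
wrist_force: [4.5, 0.5, -18.0]
opening: 0.0238
t 7.75 pos [ 0.5704 -0.0344  0.1907] xang -77.52 units [ 0.   -0.   -0.16] F [  4.5   0.5 -18. ] zaxis [ 0.004 -0.005 -1.   ]
spin units 0.02
```

```bash
python3 -m jog '[{"translation":[0,0,-0.15],"spin":0},{"translation":[0,0,-0.12],"spin":0}]'; python3 -c "
from h import *
go([.5705,-.0344,.1953],-77.6)"
```

```text
time: 8.0
position: [0.5704, -0.0344, 0.198]
ee_rot: [[0.216, -0.976, 0.004], [-0.976, -0.216, -0.005], [0.005, -0.003, -1.0]]
wrist_force: [10.1, 0.6, -37.8]
opening: 0.0241
t 8.0 pos [ 0.5704 -0.0344  0.198 ] xang -77.52 units [ 0.   -0.    0.11] F [ 10.1   0.6 -37.8] zaxis [ 0.004 -0.005 -1.   ]
spin units 0.02
```

```bash
python3 -m jog '[{"translation":[0,0,0.12],"spin":0},{"translation":[0,0,0.08],"spin":0},{"translation":[0,0,0.04],"spin":0}]'; python3 -c "
from h import *
go([.5705,-.0344,.193],-77.6)"
```

```text
time: 8.38
position: [0.5705, -0.0344, 0.1937]
ee_rot: [[0.216, -0.976, 0.005], [-0.976, -0.216, -0.005], [0.006, -0.004, -1.0]]
wrist_force: [1.9, 0.3, -8.3]
opening: 0.0238
t 8.38 pos [ 0.5705 -0.0344  0.1937] xang -77.53 units [0.   0.   0.03] F [ 1.9  0.3 -8.3] zaxis [ 0.005 -0.005 -1.   ]
spin units 0.01
```

```bash
python3 -m jog '[{"translation":[0,0,0.05],"spin":0},{"translation":[0,0,0.03],"spin":0}]'; python3 -m jog '[{"translation":[0,0,0],"spin":0},{"translation":[0,0,0],"spin":0},{"translation":[0,0,0],"spin":0}]' 0; python3 - <<'E'
from h import *
go([.5705,-.0344,.193],-77.6)
cv2.imwrite("pics/s2.png",manip.read_camera("side")[:,:,::-1])
overlay("side","pics/s2.png","pics/o4.png",(.5165,-.0635),rail=48,crop=(270,190,400,310),f=5)
E
```

```text
time: 8.62
position: [0.5705, -0.0344, 0.1926]
ee_rot: [[0.216, -0.976, 0.005], [-0.976, -0.216, -0.005], [0.006, -0.004, -1.0]]
wrist_force: [-0.0, -0.8, 0.4]
opening: 0.0235
time: 9.0
position: [0.5704, -0.0354, 0.194]
ee_rot: [[0.215, -0.977, 0.006], [-0.977, -0.215, -0.006], [0.007, -0.004, -1.0]]
wrist_force: [-0.2, -0.3, 0.4]
opening: 0.0462
t 9.0 pos [ 0.5704 -0.0354  0.194 ] xang -77.57 units [-0.04 -0.01  0.04] F [-0.2 -0.3  0.4] zaxis [ 0.006 -0.006 -1.   ]
spin units 0.01
```

View pics/o4.png

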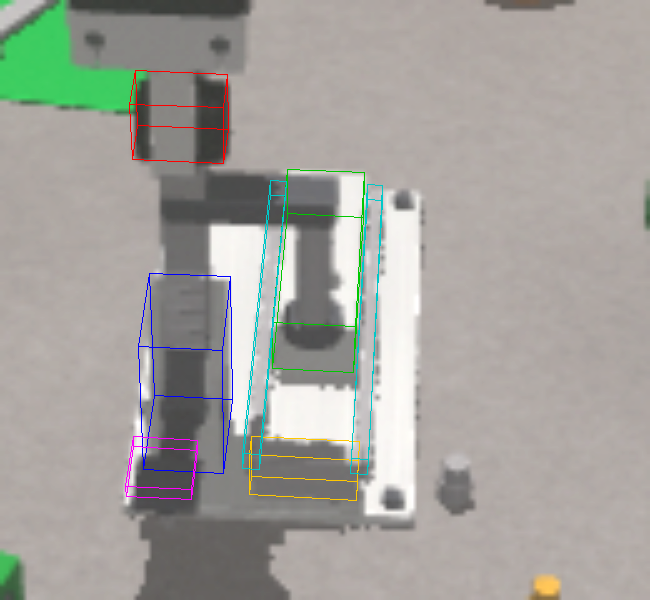

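```bash
python3 -m jog '[{"translation":[0,0,-1],"spin":0},{"translation":[0,0,-1],"spin":0},{"translation":[0,0,-0.6],"spin":0},{"translation":[1,0.2,0],"spin":0},{"translation":[1,0.4,0],"spin":0},{"translation":[1,0.4,0],"spin":0},{"translation":[1,0.4,0],"spin":0},{"translation":[1,0.4,0],"spin":0},{"translation":[1,0.4,0],"spin":0},{"translation":[1,0.4,0],"spin":0}]' 1; python3 -m jog '[{"translation":[0,0,0],"spin":1},{"translation":[0,0,0],"spin":1},{"translation":[0,0,0],"spin":1},{"translation":[0,0,0],"spin":1},{"translation":[0,0,0],"spin":1},{"translation":[0,0,0],"spin":1},{"translation":[0,0,0],"spin":1},{"translation":[0,0,0],"spin":1},{"translation":[0,0,0],"spin":1}]';  python3 -m jog '[{"translation":[0,0,0],"spin":1},{"translation":[0,0,0],"spin":1},{"translation":[0,0,0],"spin":1},{"translation":[0,0,0],"spin":1},{"translation":[0,0,0],"spin":1},{"translation":[0,0,0],"spin":1},{"translation":[0,0,0],"spin":1},{"translation":[0,0,0],"spin":1},{"translation":[0,0,0],"spin":1}]' ; python3 -c "
from h import *
go([.554,-.2345,.1],-167.6)"
```

```text
time: 10.3
position: [0.5431, -0.2225, 0.2611]
ee_rot: [[0.221, -0.975, 0.002], [-0.975, -0.221, -0.005], [0.005, -0.001, -1.0]]
wrist_force: [0.3, -0.3, 0.3]
opening: 0.0005
time: 11.42
position: [0.5398, -0.2261, 0.2591]
ee_rot: [[-0.56, -0.828, -0.004], [-0.828, 0.56, -0.005], [0.006, 0.001, -1.0]]
wrist_force: [0.4, 0.5, 0.4]
opening: 0.0006
time: 12.55
position: [0.538, -0.2248, 0.2573]
ee_rot: [[-0.986, -0.164, -0.009], [-0.164, 0.986, -0.002], [0.009, -0.001, -1.0]]
wrist_force: [-0.5, 0.3, 0.9]
opening: 0.0007
t 12.55 pos [ 0.538  -0.2248  0.2573] xang -170.56 units [-0.63 -0.48  6.29] F [-0.5  0.3  0.9] zaxis [-0.009 -0.002 -1.   ]
spin units -0.59
```

```bash
python3 -m jog '[{"translation":[-0.3,-0.4,0.9],"spin":-0.5},{"translation":[-0.3,-0.2,0.9],"spin":0},{"translation":[0,0,0.9],"spin":0},{"translation":[0,0,0.9],"spin":0},{"translation":[0,0,0.9],"spin":0},{"translation":[0,0,0.9],"spin":0},{"translation":[0,0,0],"spin":0}]' ; python3 - <<'E'
from h import *
go([.554,-.2345,.037],-167.6)
cv2.imwrite("pics/w3.png",manip.read_camera("wrist")[:,:,::-1])
overlay("wrist","pics/w3.png","pics/o5.png",(.5165,-.0635),rail=48,crop=(120,0,520,400),f=2)
E
```

```text
time: 13.42
position: [0.5547, -0.2354, 0.1138]
ee_rot: [[-0.979, -0.205, -0.013], [-0.205, 0.979, 0.0], [0.013, 0.003, -1.0]]
wrist_force: [0.9, 1.6, 0.1]
opening: 0.0005
t 13.43 pos [ 0.5547 -0.2354  0.1138] xang -168.18 units [-0.02  0.03  3.07] F [0.9 1.6 0.1] zaxis [-0.013  0.    -1.   ]
spin units -0.12
```

View pics/o5.png

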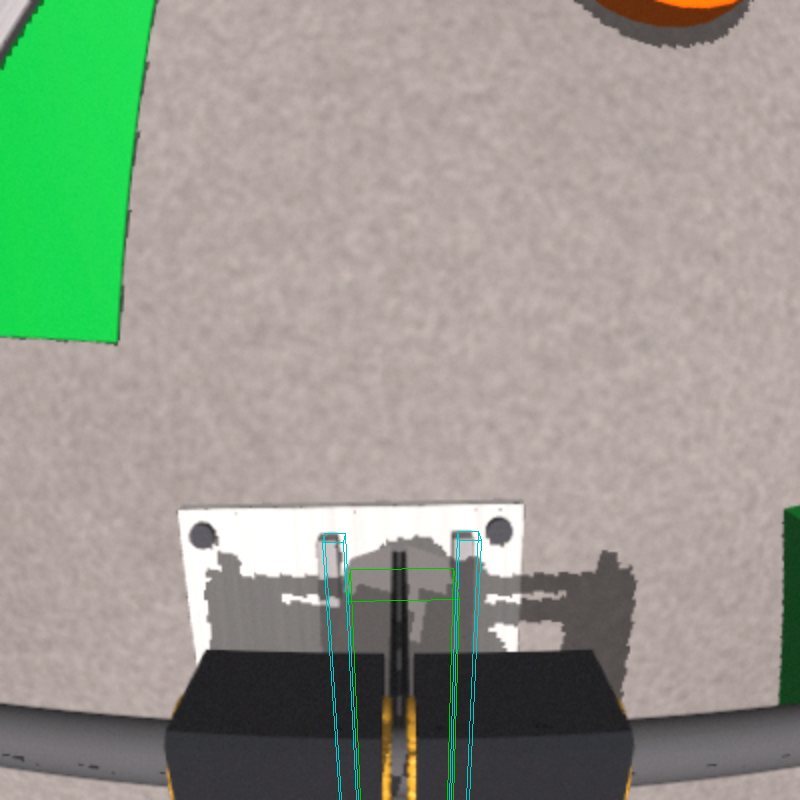

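```bash
python3 -m jog '[{"translation":[0,0,0.9],"spin":-0.12},{"translation":[0,0,0.9],"spin":0},{"translation":[0,0,0.7],"spin":0},{"translation":[0,0,0.4],"spin":0},{"translation":[0,0,0],"spin":0},{"translation":[0,0,0],"spin":0}]' ; python3 - <<'E'
from h import *
go([.554,-.2345,.037],-167.6)
E
```

```text
time: 14.22
position: [0.5593, -0.2379, 0.0449]
ee_rot: [[-0.977, -0.215, -0.002], [-0.215, 0.977, -0.004], [0.003, -0.004, -1.0]]
wrist_force: [0.3, 0.0, -0.6]
opening: 0.0006
t 14.22 pos [ 0.5593 -0.2379  0.0449] xang -167.61 units [0.18 0.18 0.31] F [ 0.3  0.  -0.6] zaxis [-0.002 -0.004 -1.   ]
spin units -0.0
```

```bash
python3 -m jog '[{"translation":[0.18,0.2,0.25],"spin":0},{"translation":[0,0.3,0.1],"spin":0},{"translation":[0,0.2,0],"spin":0},{"translation":[0,0.2,0],"spin":0}]' ; python3 - <<'E'
from h import *
go([.5165+.078*np.sin(TH),-.0635-.078*np.cos(TH),.037],-167.6)
E
```

```text
time: 14.72
position: [0.55, -0.2157, 0.0366]
ee_rot: [[-0.977, -0.214, -0.001], [-0.214, 0.977, -0.005], [0.002, -0.004, -1.0]]
wrist_force: [0.1, -0.2, -0.3]
opening: 0.0003
t 14.72 pos [ 0.55   -0.2157  0.0366] xang -167.62 units [ 0.    3.11 -0.03] F [ 0.1 -0.2 -0.3] zaxis [-0.001 -0.005 -1.   ]
spin units -0.0
```

```bash
python3 -m jog '[{"translation":[0,0.2,0],"spin":0},{"translation":[0,0.3,0],"spin":0},{"translation":[0,0.3,0],"spin":0},{"translation":[0,0.3,0],"spin":0},{"translation":[0,0.3,0],"spin":0},{"translation":[0,0.3,0],"spin":0},{"translation":[0,0.2,0],"spin":0}]' ; python3 - <<'E'
from h import *
go([.5165+.078*np.sin(TH),-.0635-.078*np.cos(TH),.037],-167.6)
E
```

```text
time: 15.6
position: [0.54, -0.1676, 0.0368]
ee_rot: [[-0.977, -0.214, 0.002], [-0.214, 0.977, -0.008], [-0.0, -0.008, -1.0]]
wrist_force: [0.7, -0.9, -1.3]
opening: 0.0004
t 15.6 pos [ 0.54   -0.1676  0.0368] xang -167.63 units [ 0.02  1.15 -0.02] F [ 0.7 -0.9 -1.3] zaxis [ 0.002 -0.008 -1.   ]
spin units -0.01
```

```bash
python3 -m jog '[{"translation":[0,0.2,0],"spin":0},{"translation":[0,0.2,0],"spin":0},{"translation":[0,0.2,0],"spin":0},{"translation":[0,0.12,0],"spin":0},{"translation":[0,0.1,0],"spin":0}]' ; python3 - <<'E'
from h import *
go([.5165+.078*np.sin(TH),-.0635-.078*np.cos(TH),.037],-167.6)
cv2.imwrite("pics/s3.png",manip.read_camera("side")[:,:,::-1])
overlay("side","pics/s3.png","pics/o6.png",(.5165,-.0635),rail=48,by=-20,crop=(270,190,400,310),f=5)
E
```

```text
time: 16.23
position: [0.5355, -0.1467, 0.0368]
ee_rot: [[-0.977, -0.214, 0.002], [-0.214, 0.977, -0.008], [-0.0, -0.009, -1.0]]
wrist_force: [0.4, -2.2, -1.1]
opening: 0.0006
t 16.23 pos [ 0.5355 -0.1467  0.0368] xang -167.65 units [ 0.03  0.29 -0.01] F [ 0.4 -2.2 -1.1] zaxis [ 0.002 -0.008 -1.   ]
spin units -0.01
```

View pics/o6.png

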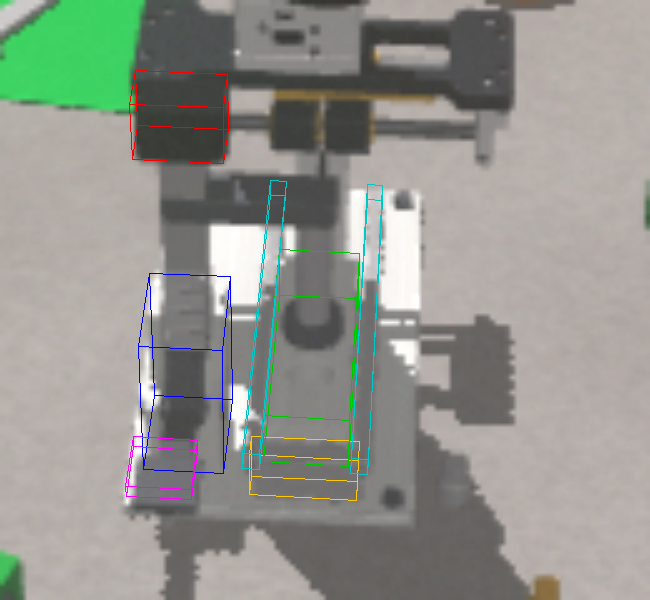

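```bash
for i in 1; do python3 -m jog '[{"translation":[0,0.1,0],"spin":0},{"translation":[0,0.09,0],"spin":0}]'|grep -E "pos|force";  python3 -m jog '[{"translation":[0,0.09,0],"spin":0}]'|grep -E "pos|force"; done
```

```text
position: [0.5345, -0.1419, 0.0368]
wrist_force: [-0.5, -1.9, 0.1]
position: [0.534, -0.1397, 0.0368]
wrist_force: [-0.3, -2.6, 0.3]
```

```bash
python3 -m jog '[{"translation":[0,0.09,0],"spin":0}]'|grep -E "pos|force"
```

```text
position: [0.5344, -0.1393, 0.0371]
wrist_force: [1.8, -7.8, -0.6]
```

```bash
python3 -m jog '[{"translation":[0,0.09,0],"spin":0}]'|grep -E "pos|force"; python3 -m jog '[{"translation":[0,0.09,0],"spin":0}]'|grep -E "pos|force"
```

```text
position: [0.5345, -0.1393, 0.0373]
wrist_force: [1.0, -5.9, -1.5]
position: [0.5344, -0.1392, 0.0374]
wrist_force: [0.3, -5.9, -1.8]
```

```bash
python3 -m jog '[{"translation":[0,-0.3,0],"spin":0},{"translation":[0,-0.8,0],"spin":0},{"translation":[0,-0.6,-0.5],"spin":0},{"translation":[0,0,-1],"spin":0},{"translation":[0,0,-1],"spin":0},{"translation":[0,0,-1],"spin":0},{"translation":[0,0,-1],"spin":0},{"translation":[0,0,-1],"spin":0},{"translation":[0,0,-1],"spin":0},{"translation":[0,0,-1],"spin":0}]' ; python3 - <<'E'
from h import *
go([.5469,.0682,.26],-167.6)
E
```

```text
time: 18.27
position: [0.5399, -0.1846, 0.2293]
ee_rot: [[-0.979, -0.206, -0.002], [-0.206, 0.979, -0.011], [0.004, -0.01, -1.0]]
wrist_force: [0.1, 0.4, -1.3]
opening: 0.0004
t 18.27 pos [ 0.5399 -0.1846  0.2293] xang -168.12 units [-2.35  9.83 -1.34] F [ 0.1  0.4 -1.3] zaxis [-0.002 -0.011 -1.   ]
spin units -0.1
```

Lift clear; check home from the top view, then travel over.

```bash
python3 -m jog '[{"translation":[0,0,-1],"spin":-0.1},{"translation":[0,0,-0.5],"spin":0}]' ; python3 - <<'E'
from h import *
cv2.imwrite("pics/s4.png",manip.read_camera("side")[:,:,::-1])
overlay("side","pics/s4.png","pics/o7.png",(.5165,-.0635),rail=48,by=-10,crop=(270,190,400,310),f=5)
E
python3 -m jog '[{"translation":[-0.25,1,0],"spin":0},{"translation":[-0.25,1,0],"spin":0},{"translation":[-0.25,1,0],"spin":0},{"translation":[-0.25,1,0],"spin":0},{"translation":[-0.25,1,0],"spin":0},{"translation":[-0.25,1,0],"spin":0},{"translation":[-0.25,1,0],"spin":0},{"translation":[-0.25,1,0],"spin":0},{"translation":[-0.25,1,0],"spin":0},{"translation":[-0.2,0.8,0],"spin":0}]';python3 - <<'E'
from h import *
go([.5469,.0682,.26],-167.6)
E
```

```text
time: 18.52
position: [0.5399, -0.186, 0.2692]
ee_rot: [[-0.977, -0.213, -0.001], [-0.213, 0.977, -0.011], [0.004, -0.01, -1.0]]
wrist_force: [-0.4, -0.3, -0.5]
opening: 0.0007
time: 19.82
position: [0.5446, 0.0694, 0.2591]
ee_rot: [[-0.979, -0.205, -0.015], [-0.205, 0.979, -0.012], [0.018, -0.009, -1.0]]
wrist_force: [-1.0, -0.1, 0.6]
opening: 0.0005
t 19.82 pos [0.5446 0.0694 0.2591] xang -168.18 units [-0.08 -0.07 -0.04] F [-1.  -0.1  0.6] zaxis [-0.015 -0.012 -1.   ]
spin units -0.12
```

View pics/o7.png

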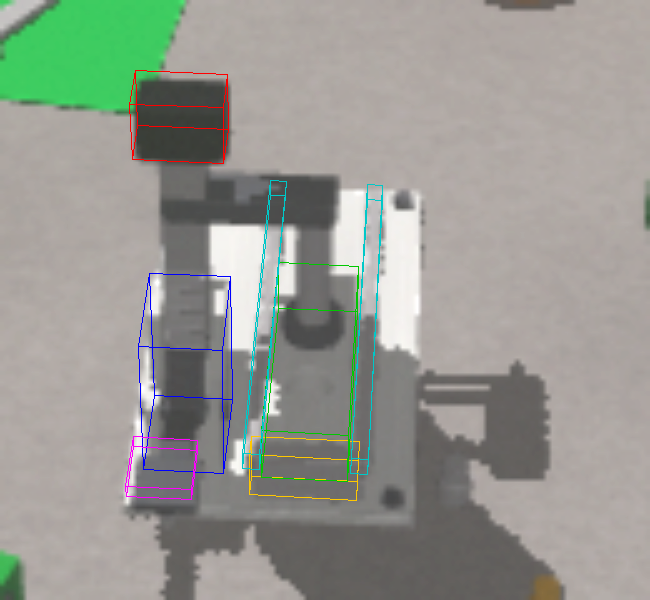

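```bash
python3 -m jog '[{"translation":[-0.07,-0.07,0],"spin":-0.12},{"translation":[0,0,0],"spin":0}]' >/dev/null; python3 - <<'E'
from h import *
go([.5469,.0682,.26],-167.6)
cv2.imwrite("pics/w4.png",manip.read_camera("wrist")[:,:,::-1])
overlay("wrist","pics/w4.png","pics/o8.png",(.5165,-.0635),rail=48,by=-10,crop=(200,0,520,300),f=2.5)
E
```

```text
t 20.07 pos [0.5461 0.0682 0.2576] xang -167.43 units [-0.03 -0.01 -0.1 ] F [0.5 0.1 0.9] zaxis [-0.018 -0.013 -1.   ]
spin units 0.03
```

View pics/o8.png

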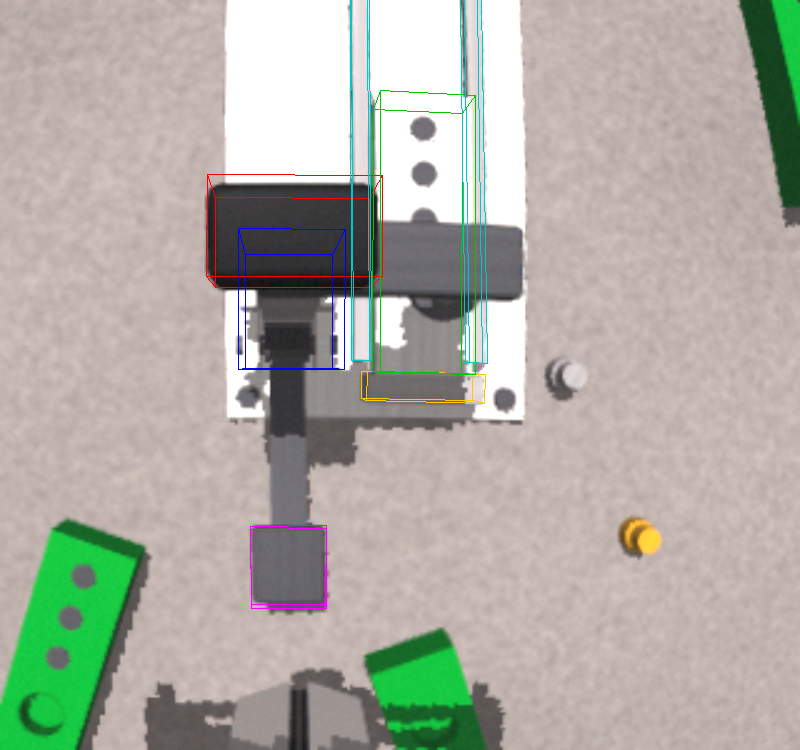

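```bash
python3 -m jog '[{"translation":[-0.05,0,0.9],"spin":0},{"translation":[-0.02,0,0.9],"spin":0},{"translation":[-0.02,0,0.9],"spin":0},{"translation":[-0.02,0,0.9],"spin":0},{"translation":[-0.02,0,0.7],"spin":0},{"translation":[0,0,0.3],"spin":0},{"translation":[0,0,0],"spin":0}]' ;python3 - <<'E'
from h import *
go([.5469,.0682,.12],-167.6)
E
```

```text
time: 21.0
position: [0.5482, 0.0583, 0.1403]
ee_rot: [[-0.979, -0.206, -0.016], [-0.205, 0.979, -0.015], [0.019, -0.011, -1.0]]
wrist_force: [-0.0, 0.1, 0.5]
opening: 0.0002
t 21.0 pos [0.5482 0.0583 0.1403] xang -168.15 units [-0.05  0.41  0.81] F [-0.   0.1  0.5] zaxis [-0.016 -0.015 -1.   ]
spin units -0.11
```

```bash
python3 -m jog '[{"translation":[-0.05,0.42,0.3],"spin":-0.1},{"translation":[0,0,0.3],"spin":0},{"translation":[0,0,0],"spin":0}]' ;python3 - <<'E'
from h import *
go([.5469,.0682,.115],-167.6)
E
```

```text
time: 21.38
position: [0.5478, 0.0695, 0.1255]
ee_rot: [[-0.977, -0.215, -0.014], [-0.215, 0.977, -0.014], [0.017, -0.011, -1.0]]
wrist_force: [-0.1, 0.7, -0.7]
opening: 0.0003
t 21.38 pos [0.5478 0.0695 0.1255] xang -167.6 units [ 0.04 -0.04  0.42] F [-0.1  0.7 -0.7] zaxis [-0.014 -0.014 -1.   ]
spin units 0.0
```

```bash
python3 -m jog '[{"translation":[0.02,-0.03,0.2],"spin":0},{"translation":[0,0,0.2],"spin":0},{"translation":[0,0,0.12],"spin":0}]'|grep -E "pos|force"; for i in 1 2 3 4; do python3 -m jog '[{"translation":[0,0,0.08],"spin":0}]'|grep -E "pos|force"; done
```

```text
position: [0.5477, 0.0684, 0.1122]
wrist_force: [0.3, 0.7, -0.9]
position: [0.5476, 0.0683, 0.1099]
wrist_force: [-0.3, 0.3, -0.2]
position: [0.5476, 0.0682, 0.1077]
wrist_force: [-0.3, -0.6, 0.3]
position: [0.5477, 0.0681, 0.1057]
wrist_force: [-0.2, 0.2, -0.0]
position: [0.5477, 0.0681, 0.1036]
wrist_force: [-0.2, 0.1, -0.3]
```

```bash
python3 -m jog '[{"translation":[0,0,0.08],"spin":0}]'|grep -E "pos|force";python3 -m jog '[{"translation":[0,0,0.08],"spin":0}]'|grep -E "pos|force"; python3 -m jog '[{"translation":[0,0,0.08],"spin":0}]'|grep -E "pos|force"
```

```text
position: [0.5477, 0.0681, 0.1015]
wrist_force: [-0.4, 0.4, -0.7]
position: [0.5477, 0.0681, 0.0993]
wrist_force: [0.3, -0.4, 0.1]
position: [0.5476, 0.068, 0.0972]
wrist_force: [-0.2, -0.5, 0.4]
```

```bash
python3 -m jog '[{"translation":[0,0,0.08],"spin":0}]'|grep -E "pos|force";python3 -m jog '[{"translation":[0,0,0.08],"spin":0}]'|grep -E "pos|force"
```

```text
position: [0.5476, 0.068, 0.0951]
wrist_force: [-0.6, 0.1, 0.0]
position: [0.5477, 0.0682, 0.0931]
wrist_force: [-1.1, 0.6, 5.8]
```

```bash
for i in 1 2 3 4; do python3 -m jog '[{"translation":[0,0,0.08],"spin":0}]'|grep -E "pos|force";done
```

```text
position: [0.5476, 0.0689, 0.0914]
wrist_force: [-1.9, 1.7, 6.6]
position: [0.5474, 0.0696, 0.0898]
wrist_force: [-1.2, 1.3, 5.5]
position: [0.5472, 0.0703, 0.0881]
wrist_force: [-0.5, 1.2, 4.9]
position: [0.547, 0.071, 0.0862]
wrist_force: [-1.4, 1.9, 4.7]
```

```bash
python3 -m jog '[{"translation":[0,-0.02,0.08],"spin":0}]'|grep -E "pos|force";python3 -m jog '[{"translation":[0,-0.02,0.07],"spin":0}]'|grep -E "pos|force"
```

```text
position: [0.547, 0.0715, 0.0841]
wrist_force: [-0.5, 2.1, 2.6]
position: [0.547, 0.0718, 0.0823]
wrist_force: [-1.9, 4.8, 10.9]
```

```bash
python3 -m jog '[{"translation":[0,0,0.04],"spin":0}]'|grep -E "pos|force"; python3 - <<'E'
from h import *
cv2.imwrite("pics/s5.png",manip.read_camera("side")[:,:,::-1])
overlay("side","pics/s5.png","pics/o9.png",(.5165,-.0635),rail=13.5,by=-10,padz=82,crop=(270,190,400,310),f=5)
E
```

```text
position: [0.5472, 0.072, 0.082]
wrist_force: [-3.0, 2.0, 15.4]
```

View pics/o9.png

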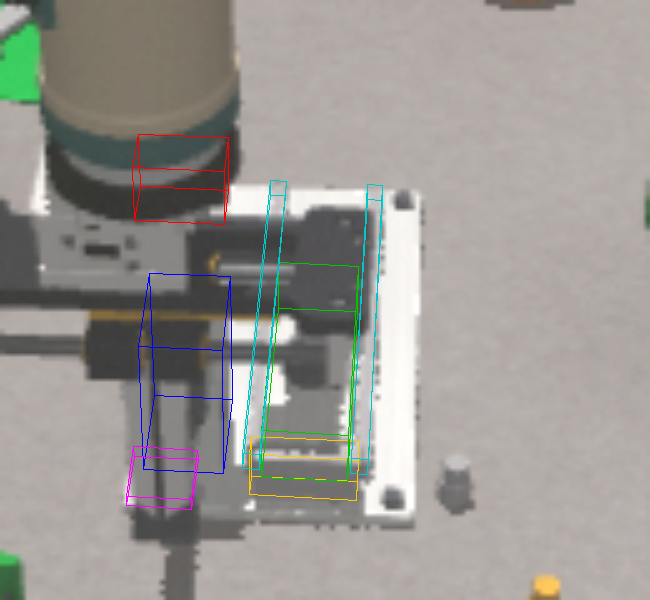

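```bash
python3 -m jog '[{"translation":[0,0,0.01],"spin":0}]'|grep -E "pos|force"; python3 - <<'E'
from h import *
cv2.imwrite("pics/w5.png",manip.read_camera("wrist")[:,:,::-1])
overlay("wrist","pics/w5.png","pics/o10.png",(.5165,-.0635),rail=13.5,by=-10,padz=70,crop=(160,0,560,300),f=2)
E
```

```text
position: [0.5471, 0.0719, 0.0825]
wrist_force: [-3.2, 0.9, 8.1]
```

View pics/o10.png

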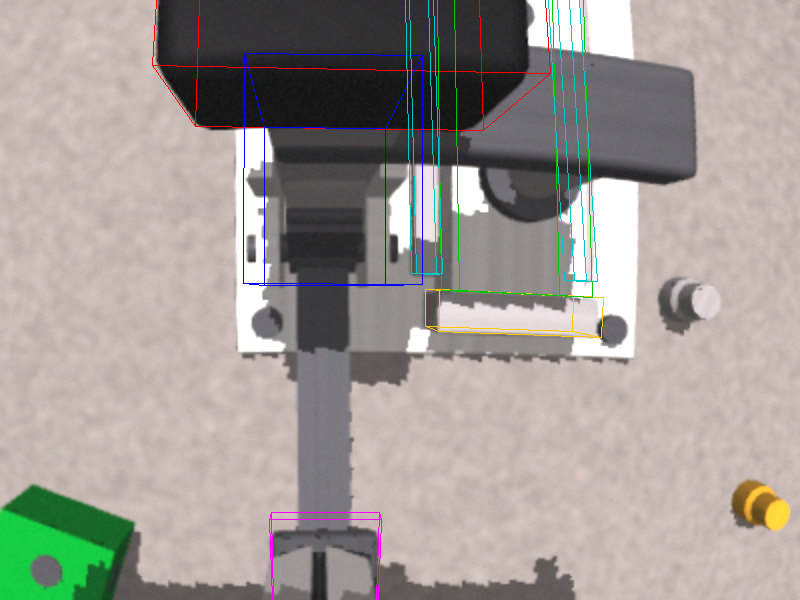

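```bash
python3 -m jog '[{"translation":[0,0,-0.15],"spin":0},{"translation":[0,0,-0.25],"spin":0},{"translation":[0,0,-0.5],"spin":0},{"translation":[0,0,-1],"spin":0},{"translation":[0,0,-1],"spin":0},{"translation":[0,0,-1],"spin":0},{"translation":[0,0,-1],"spin":0},{"translation":[0,0,-1],"spin":0},{"translation":[0,0.5,-1],"spin":0},{"translation":[0,0.5,0],"spin":0}]'; python3 -m jog '[{"translation":[0,1,0],"spin":0},{"translation":[0,1,0],"spin":0},{"translation":[0,1,0],"spin":0},{"translation":[0,0.5,0],"spin":0},{"translation":[0,0,0],"spin":0}]'; python3 - <<'E'
from h import *
cv2.imwrite("pics/s6.png",manip.read_camera("side")[:,:,::-1])
overlay("side","pics/s6.png","pics/o11.png",(.5165,-.0635),rail=13.5,by=-10,padz=80,crop=(270,190,400,310),f=5)
cv2.imwrite("pics/w6.png",manip.read_camera("wrist")[:,:,::-1])
overlay("wrist","pics/w6.png","pics/o12.png",(.5165,-.0635),rail=13.5,by=-10,padz=80,crop=(200,0,520,240),f=2.5)
look(["handle","foot"],cams=("side",),n=2)
E
```

```text
time: 25.22
position: [0.5453, 0.0933, 0.2636]
ee_rot: [[-0.977, -0.212, -0.009], [-0.211, 0.977, -0.011], [0.011, -0.009, -1.0]]
wrist_force: [0.2, -0.5, 0.3]
opening: 0.0004
time: 25.85
position: [0.5226, 0.1833, 0.2587]
ee_rot: [[-0.977, -0.214, -0.015], [-0.213, 0.977, -0.014], [0.017, -0.01, -1.0]]
wrist_force: [0.7, -0.1, 0.7]
opening: 0.0003
side handle 0.75 [ 0.5658 -0.038   0.1544]
side foot 0.88 [ 0.5142 -0.0481  0.0354]
```

View pics/o11.png

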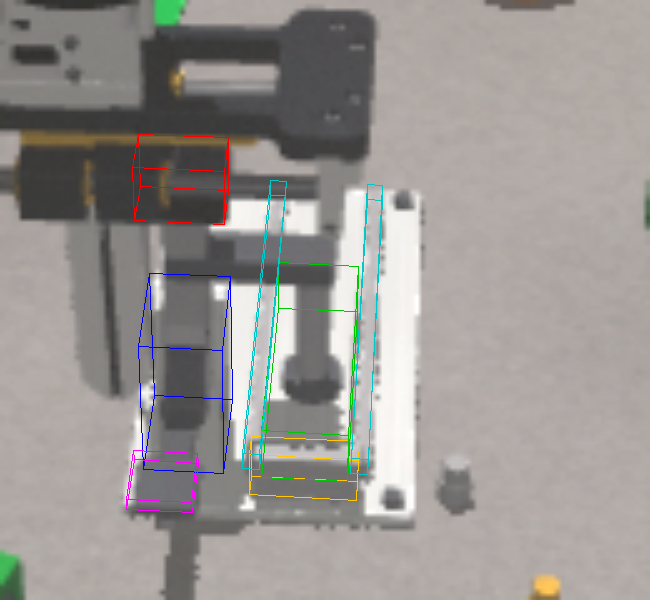

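View pics/o12.png

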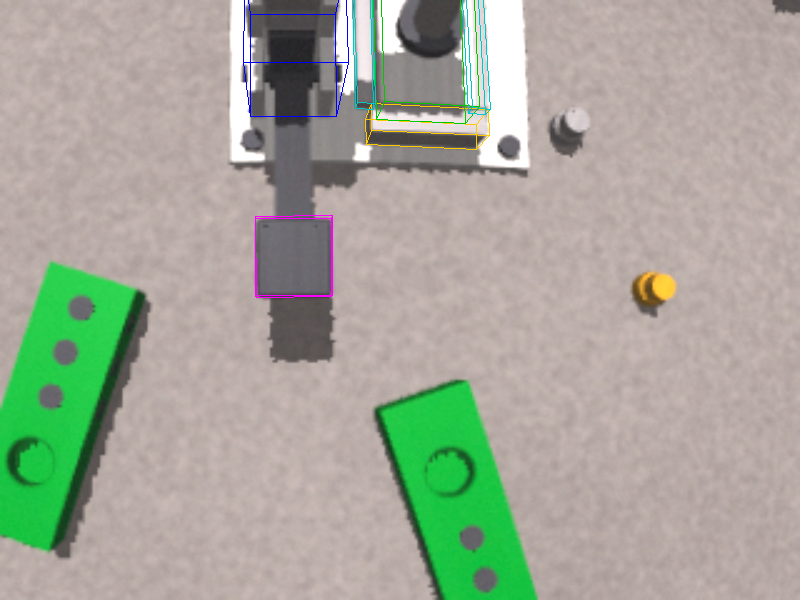

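View pics/s6.png

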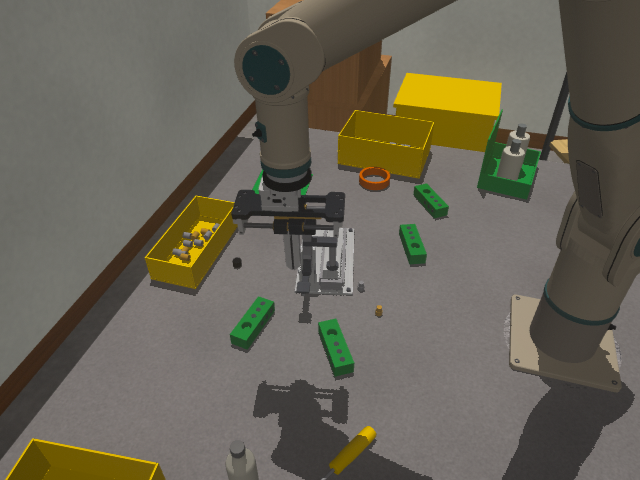

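```bash
python3 - <<'E'
from h import *
print(manip.state()["time"],manip.state()["wrist_force"]);print(manip.hand_in())
E
```

```text
26.1 [ 0.59881686 -0.03170794 -0.0276754 ]
the job is handed in; nothing more can be done
None
```

All three steps are done in the order asked, and I handed the job in at 26.1 s.

- **Handle:** I pulled it up through the notches. The last step went too far: the rail reached its hard upper stop and the wrist read about 38 N, above the advised 15 to 25 N, so I backed off at once. I then let go with the rail hanging on the top notch. The wrist force was already near zero before the fingers opened, and the side view matched a rail height of 0.048 m.
- **Block:** I pushed it along the channel and it stopped at the home position, with at most about 8 N read after any row. The wrist view afterwards showed it flush against the end stop.
- **Thumb pad:** I found its top by touch and pressed it about 12 mm to its stop. The force was about 15 N, just under the 16 N limit; sideways components of 2 to 5 N came with it.
- **Last checks:** The presser foot's underside was located at about z 35 mm. I expected about 37 mm if it sits in the socket and about 45 mm if it were stuck on top of the block. The arm and handle had come down to match, and the thumb pad had sprung free. The hand was clear with about zero force, and the bystanders in view showed no sign of having been touched.

No check disagreed with the result. I judged the foot from the camera views and the detector, not by touching it.

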